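# Clear the craft bench into the three trays

## Task

Clear the bench by putting each loose thing into the tray that already holds one of its kind: both paint bottles standing upright in the bottle tray, both tape rolls lying flat side by side in the tape tray, and the brush lying flat beside the other brush, bristles pointing the same way. Everything must rest on its tray's floor, nothing stacked or leaning on a rim, and the scissors and the spray can stay where they are.

Things in the scene. Friction and masses are not known exactly. Their poses are not given: they have to be found in the camera images.
- cyan_bottle: Cyan paint bottle with a white cap and a paper label, standing, closed: body 40 mm in diameter with straight sides up to 49 mm, cap 24 mm in diameter, 76 mm high in all, about 75 g. Origin: centre of its underside, z up.
- orange_bottle: Orange paint bottle with a white cap and a paper label, standing, closed: body 40 mm in diameter with straight sides up to 49 mm, cap 24 mm in diameter, 76 mm high in all, about 75 g. Origin: centre of its underside, z up.
- cream_tape: Cream roll of tape lying flat: 48 mm outside diameter, 25 mm core hole, 19 mm high, about 30 g. Origin: centre of the roll (9.5 mm above what it lies on), z along its axis.
- green_tape: Green roll of tape lying flat: 48 mm outside diameter, 25 mm core hole, 19 mm high, about 30 g. Origin: centre of the roll (9.5 mm above what it lies on), z along its axis.
- brush: Flat glue brush lying flat, 165 mm long, 12 mm thick, about 45 g: aluminium ferrule 25 mm long and 26 mm wide (the place to grip), pale bristles 25 mm wide, red handle 14 to 20 mm wide. Origin: middle of the ferrule, 6 mm above what it lies on; x points to the bristles (end 52 mm away; the handle's end is 112 mm the other way), z through its flat side.
- bottle_tray: Fixed black open tray, outside 200 x 120 x 16 mm, walls and floor 4 mm thick (inside 192 x 112). Origin: centre of its underside; x along its long side, z up; yaw within 0.2 rad of world. All three trays are alike but for contents. Bottle tray: a yellow paint bottle of the same size is fixed in it, its axis at x = +68, y = 0 mm; the rest of the floor is free.
- tape_tray: Fixed black open tray, outside 200 x 120 x 16 mm, walls and floor 4 mm thick (inside 192 x 112). Origin: centre of its underside; x along its long side, z up; yaw within 0.2 rad of world. All three trays are alike but for contents. Tape tray: a blue tape roll of the same size is fixed flat in it, its axis at x = +68, y = 0 mm; the rest of the floor is free.
- brush_tray: Fixed black open tray, outside 200 x 120 x 16 mm, walls and floor 4 mm thick (inside 192 x 112). Origin: centre of its underside; x along its long side, z up; yaw within 0.2 rad of world. All three trays are alike but for contents. Brush tray: a brush of the same kind is fixed flat in it along the tray, its ferrule's middle at x = +30, y = -36 mm, bristles to the tray's +x; the +y side of the floor is free.
- scissors: Bystander: scissors with red handles lying loose and flat on the bench at the near right, 170 mm long, 86 mm across the handles, 9 mm thick. Origin: under the pivot; x points along the blades (100 mm).
- spray_can: Bystander: grey and black spray can, 52 mm in diameter, 182 mm high, standing loose on the robot's left. Origin: centre of its underside.

How it is judged:
At the end, for the whole second after the job is handed in: On the floor of their own tray, within its walls and at rest: both bottles upright and both rolls flat (0.1 rad), the brush flat (0.06 rad), along the tray (0.35 rad), bristles the same way as the fixed brush's (ferrule +12 to +48 mm along tray x) (x of cyan_bottle in the frame of bottle_tray between -0.078 and 0.078 m and y of cyan_bottle in the frame of bottle_tray between -0.038 and 0.038 m and z of each of cyan_bottle, orange_bottle in the frame of bottle_tray below 0.01 m and linear speed of each of cyan_bottle, orange_bottle, cream_tape, green_tape, brush below 0.02 m/s and angular speed of each of cyan_bottle, orange_bottle, cream_tape, green_tape, brush below 0.2 rad/s and angle between each of cyan_bottle, orange_bottle's own z axis and vertical below 0.1 rad and x of orange_bottle in the frame of bottle_tray between -0.078 and 0.078 m and y of orange_bottle in the frame of bottle_tray between -0.038 and 0.038 m and x of cream_tape in the frame of tape_tray between -0.074 and 0.074 m and y of cream_tape in the frame of tape_tray between -0.034 and 0.034 m and z of each of cream_tape, green_tape in the frame of tape_tray below 0.018 m and angle between the z axis of each of cream_tape, green_tape and the z axis of tape_tray, either way round below 0.1 rad and x of green_tape in the frame of tape_tray between -0.074 and 0.074 m and y of green_tape in the frame of tape_tray between -0.034 and 0.034 m and x of brush in the frame of brush_tray between 0.012 and 0.048 m and y of brush in the frame of brush_tray between -0.046 and 0.046 m and z of brush in the frame of brush_tray below 0.0125 m and angle between the z axis of brush and the z axis of brush_tray, either way round below 0.06 rad and angle between the x axis of brush and the x axis of brush_tray, either way round below 0.35 rad); the robot touches nothing.
It fails at once if the scissors are moved by more than 20 mm (distance of scissors from where it was at the start of the episode above 0.02 m).
It fails at once if the spray can is moved by more than 20 mm or tipped (distance of spray_can from where it was at the start of the episode above 0.02 m or angle between spray_can's own z axis and vertical above 0.4 rad).
It also fails if it takes over 131 s, if anything falls off the work surface, if the arm or the gripper's body presses on something with over 40 N, if the wrist force passes 120 N, or if a joint passes its speed limit or range.

## Robot

A 7-joint arm with a two-finger parallel gripper is mounted at the origin on the work surface. World frame = base frame: x ahead of the robot, y to its left, z up, the work surface at z = 0. Lengths are in m, angles in rad, forces in N, time in s.
With the tool pointing down it reaches from about 0.4 to 0.85 m from the base axis. Payload 10.4 kg.
Tool frame: the origin (TCP) lies between the finger pads; the fingertips stand 22 mm ahead of it and the grasp point (between the pads) lies 3 mm ahead of it; z points along the fingers, y is the line along which they close (so a half turn about z gives the same grasp; the last joint's range is limited). The gripper opens to 85 mm and grips with 20 to 120 N. Pads are 22 mm wide; open, the fingers measure 114 mm over their backs; the gripper's body (76 mm by 85 mm) begins 54 mm behind the grasp point. The pads swing forward as they close: fully open they stand 13 mm farther back than shut.
Start: joints at [1.149, 0.332, -0.065, 1.46, 0.022, 1.35, -0.088], TCP at [0.243, -0.576, 0.253] pointing down, gripper open.
Joint ranges: [-2.6, 2.6], [-0.5, 2.12], [-1.47, 1.34], [0.16, 2.42], [-1.27, 4.41], [0.06, 2.06], [-2.6, 2.6]. Speed limits (rad/s): [2.22, 2.22, 2.79, 2.79, 3.14, 3.14, 3.14].

## Interface

Orientations are given as a unit quaternion [x, y, z, w].
In Python, from workcell import manip, camera, ticket, boxes_of, outline_of gives the robot as it stands.
- The arm moves only by the tool carry_out, never from a script. Its argument "deltas" is a list of rows, each a list of 5 numbers: the shift along the tool's x, y, z as a fraction of full scale, then the turn about the tool's z as a fraction of full scale, then the opening, from -1 (shut) to 1 (fully open), so that 0 is half open. In form: [[tx, ty, tz, spin, gripper], ...]. A call has 1 to 20 rows; each row is the pose to reach, as a shift and turn from the pose commanded when the call began, along the tool's axes at that moment; what a row does not reach only later rows make up. Full scale, the value 1, is 150 mm for a shift and 30 degrees for a turn. A row lasts 1/8 s, in which the tool goes at most 62.5 mm and 10.7 degrees, less where a joint would pass 70% of its speed; a pose out of reach is approached as far as the arm can. A call with a number of a shift or a turn outside -1 to 1 is refused whole. A call with a gripper value outside its range is refused whole. The fingers move at their own pace and stop on an object; "force" is the grip in N (left out, the last holds). Time passes only in rows, so rows that repeat a pose let the fingers close. It gives the time, the measured TCP pose, the force, the opening and the grip force at its end, in the units of the state.
- manip.get_obs(): the state, without advancing time (a new reading comes with each control period).
- camera(name): name is "side" or "top"; returns a dict with "img" (400x640x3 uint8, red, green, blue), "depth" (400x640 float32, m along the optical axis (not along the pixel's ray), 0 where there is no reading), "vertical_fov" (degrees; the focal length in pixels is half the picture's height over the tangent of half this angle, whatever the lens; pixels are square), "cx", "cy" (the principal point, pixels), "R" (3x3) and "t" (3): a world point X has camera coordinates R X + t. Camera axes: x right, y down, z forward; pixel columns grow to the right and rows downward; lengths in m; the calibration is good to about 2 mm. A picture is of the moment at which its call begins.
- ticket.hand_in(): hands the job in; it is judged then, once.
Trained networks look in a picture, given as the dict that the camera call returned (one of the last four; its "shot" number tells which), for a name from the list of things; names that differ only in an ending like _2 or _b are one class to them, and where a whole thing is asked for, a point or a joint stands for the part that bears it (a point fixed in the world has none). Each returns a list of dicts, best first, with "conf" (0 to 1); they miss things now and then, are a little off and sometimes report something else, mostly with a low value. They report only what shows in the picture. A call takes as long as a camera call.
- boxes_of(query, picture): "position" ([x, y, z] in m, in world coordinates, good to about 4 mm: the middle of the surface that is visible of it).
- outline_of(query, picture): "region" (400x640 bool, what is visible of it).
The state is a dict: "clock": time; "joint_pos": joint angles; "joint_velocities": joint speeds; "tau": joint torques, N m; "position": TCP position; "ee_rot": TCP orientation; "ft_force": force on the tool from outside, world axes, zero at the start; "torque": the same for the moment, N m; "grip_width": opening from 0.0 (shut) to 1.0 (fully open); "grasp_force": force on a finger pad.
Only numpy, scipy, OpenCV 4.12 (cv2) and the standard library are available. Lean on these libraries where they do the work, as an engineer would, in place of code of your own. Each camera call takes 0.05 s, during which the arm holds its last target. There are 200 camera calls.

## Working session

There is one attempt and no reset: what is moved stays moved. The work goes in short steps, Python scripts to look and compute and a tool call to move; the robot and the scene stay as the last step left them, time stands still between calls to the robot, and variables do not carry over. Pictures are saved under pics/ and viewed, at most 14 in all, crops included, and the job is handed in when it is done.

Besides the shell and the picture viewer there is one more tool, called as name(argument=value, ...), one argument or row to a line, values as JSON. carry_out: Moves the arm, as the interface text tells. Its arguments: {"type":"object","properties":{"deltas":{"type":"array","items":{"type":"array","items":{"type":"number"}}},"force":{"type":"number"}},"required":["deltas"]}

```bash
mkdir -p pics; cat > h.py <<'E'
import numpy as np, cv2
from workcell import manip, camera, ticket, boxes_of, outline_of
def cloud(p):
    h,w=p["depth"].shape; f=h/2/np.tan(np.radians(p["vertical_fov"])/2)
    v,u=np.mgrid[:h,:w]; d=p["depth"]
    X=np.stack([(u-p["cx"])/f*d,(v-p["cy"])/f*d,d],-1)
    return (X-np.array(p["t"]))@np.array(p["R"])
def save(p,n): cv2.imwrite("pics/"+n,p["img"][:,:,::-1])
E
python3 - <<'E'
from h import *
o=manip.get_obs(); print({k:np.round(o[k],3) for k in("clock","position","ee_rot","grip_width")})
for c in("top","side"):
    p=camera(c); save(p,c+"0.png"); W=cloud(p)
    print(c,p["vertical_fov"],-np.array(p["R"]).T@p["t"])
    for q in "cyan_bottle orange_bottle cream_tape green_tape brush bottle_tray tape_tray brush_tray scissors spray_can".split():
        b=boxes_of(q,p)
        print(q,[(np.round(x["position"],3).tolist(),round(x["conf"],2)) for x in b[:3]])
        if c=="top":
            for x in outline_of(q,p)[:2]:
                m=x["region"]&(p["depth"]>0); P=W[m]
                r=cv2.minAreaRect(P[:,:2].astype(np.float32)*1000)
                print("   ",round(x["conf"],2),m.sum(),np.round(P.mean(0),3),np.round(r[0]),np.round(r[1]),round(r[2],1),np.round(np.percentile(P[:,2],[5,95]),3))
E
```

```text
{'clock': np.float64(0.0), 'position': array([ 0.243, -0.576,  0.252]), 'ee_rot': array([ 0.98 ,  0.198, -0.   , -0.001]), 'grip_width': np.float64(0.999)}
top 51.48687140377601 [0.30956227 0.0338645  1.18107687]
cyan_bottle [([0.554, 0.324, 0.054], 0.51)]
    0.79 235 [0.556 0.327 0.05 ] [561. 331.] [37. 43.] 53.9 [0.005 0.078]
    0.55 159 [ 0.561 -0.367  0.01 ] [ 562. -367.] [46. 42.] 88.1 [0.005 0.014]
orange_bottle [([0.428, 0.03, 0.054], 0.51)]
    0.72 193 [0.428 0.034 0.056] [432.  35.] [43. 40.] 60.3 [0.008 0.079]
cream_tape [([0.562, -0.371, 0.011], 0.5)]
    0.47 170 [ 0.563 -0.367  0.01 ] [ 564. -368.] [43. 48.] 25.5 [0.004 0.014]
green_tape [([0.434, -0.353, 0.008], 0.68)]
    0.58 226 [ 0.433 -0.355  0.008] [ 434. -357.] [50. 50.] 86.3 [0.    0.014]
brush [([0.436, 0.337, 0.013], 0.56)]
    0.88 422 [0.44  0.33  0.011] [442. 322.] [165.  26.] 86.8 [0.005 0.015]
    0.62 2842 [ 0.641 -0.188  0.011] [ 642. -190.] [202. 125.] 1.5 [0.002 0.054]
bottle_tray [([0.644, -0.189, 0.004], 0.8)]
    0.58 2835 [ 0.641 -0.188  0.011] [ 642. -189.] [202. 125.] 1.7 [0.002 0.054]
tape_t
[... 422 characters left out ...]
.    0.012]
    0.67 225 [0.556 0.327 0.053] [559. 331.] [36. 39.] 42.3 [0.014 0.078]
spray_can [([0.651, 0.415, 0.145], 0.88)]
    0.66 2810 [ 0.619 -0.002  0.008] [619.  -3.] [121. 201.] 84.2 [0.001 0.021]
side 50.908936659604784 [ 0.48975236 -0.61583025  0.82117319]
cyan_bottle [([0.555, 0.32, 0.044], 0.56)]
orange_bottle []
cream_tape [([0.563, -0.371, 0.01], 0.92), ([0.559, 0.321, 0.044], 0.36)]
green_tape [([0.432, -0.356, 0.011], 0.91)]
brush [([0.434, 0.322, 0.009], 0.56)]
bottle_tray [([0.639, -0.196, 0.006], 0.85)]
tape_tray [([0.615, -0.008, 0.006], 0.62)]
brush_tray [([0.616, 0.184, 0.007], 0.65)]
scissors [([0.348, -0.216, 0.008], 0.59)]
spray_can [([0.662, 0.406, 0.112], 0.75)]
```

View pics/top0.png

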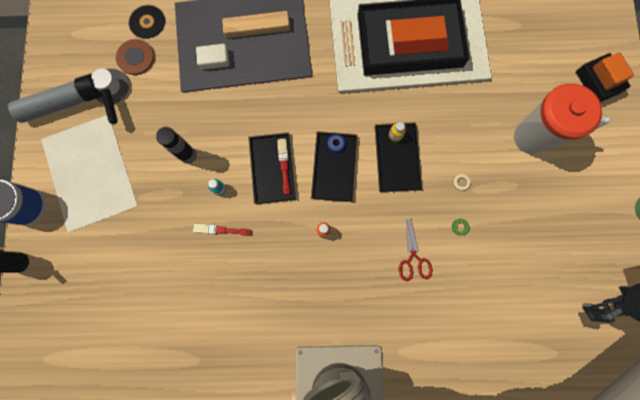

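View pics/side0.png

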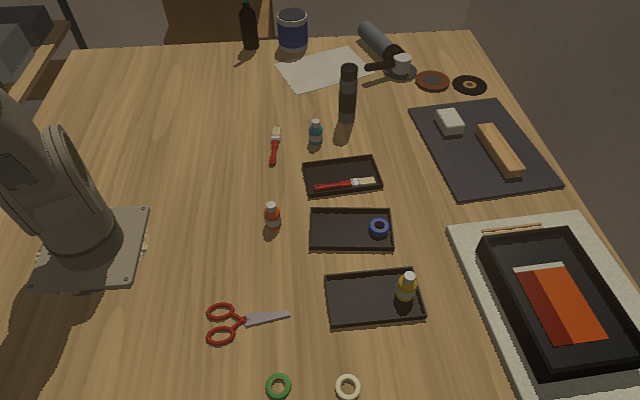

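```bash
python3 - <<'E'
from h import *
p=camera("top"); W=cloud(p); I=cv2.cvtColor(p["img"],cv2.COLOR_RGB2HSV)
def best(q,near):
    for x in outline_of(q,p):
        P=W[x["region"]&(p["depth"]>0)]
        if np.hypot(*(P[:,:2].mean(0)-near))<.04: return x["region"]
for q,n in (("bottle_tray",(.64,-.19)),("tape_tray",(.62,0)),("brush_tray",(.618,.18))):
    m=best(q,n)
    if m is None: print(q,None);continue
    P=W[m&(p["depth"]>0)]; P=P[(P[:,2]>.011)&(P[:,2]<.022)]
    r=cv2.minAreaRect(P[:,:2].astype(np.float32)*1000); print(q,"rim",r)
    T=W[m&(I[:,:,1]>120)&(p["depth"]>0)&(I[:,:,2]>70)]; print("  coloured",len(T),np.round(T.mean(0),3))
# cap tops
for q,n in (("cyan_bottle",(.556,.327)),("orange_bottle",(.43,.034))):
    m=best(q,n)
    if m is not None:
        P=W[m]; P=P[P[:,2]>.068]; print(q,"cap",len(P),np.round(P.mean(0),3),np.round((P.min(0)+P.max(0))/2,3))
m=best("brush",(.44,.33)); P=W[m&(p["depth"]>0)]
x,y=P[:,0],P[:,1]; c=np.polyfit(y,x,1); print("brush y",y.min(),y.max(),"x=",c)
for a in np.arange(.22,.42,.02):
    s=m&(W[:,:,1]>a)&(W[:,:,1]<a+.02)&(p["depth"]>0)
    if s.any(): print(round(a,2),p["img"][s].mean(0).round(),np.ptp(W[s][:,0]).round(3),W[s][:,0].mean().round(4))
E
```

```text
bottle_tray rim ((643.0045166015625, -187.3720703125), (201.86793518066406, 121.36388397216797), 1.4339789152145386)
  coloured 109 [ 0.704 -0.181  0.048]
tape_tray rim ((618.6107177734375, -2.0127105712890625), (120.01652526855469, 200.858642578125), 84.0805435180664)
  coloured 133 [ 0.686 -0.008  0.02 ]
brush_tray rim ((618.9683227539062, 179.45013427734375), (201.7845001220703, 120.38912963867188), 4.968307018280029)
  coloured 231 [0.588 0.141 0.014]
cyan_bottle cap 63 [0.56  0.332 0.076] [0.561 0.333 0.075]
orange_bottle cap 66 [0.427 0.033 0.109] [0.376 0.033 0.625]
brush y 0.24043748446725724 0.4038225775385447 x= [0.10819046 0.40508174]
0.24 [150.  53.  46.] 0.017 0.4321
0.26 [165.  63.  52.] 0.018 0.4344
0.28 [165.  63.  53.] 0.015 0.4365
0.3 [160.  61.  52.] 0.017 0.4387
0.32 [175.  73.  65.] 0.02 0.4412
0.34 [204. 201. 191.] 0.026 0.442
0.36 [224. 210. 167.] 0.023 0.4456
0.38 [229. 217. 171.] 0.026 0.4473
0.4 [223. 209. 160.] 0.014 0.4491
```

The top view shows the trays at (272,168) brush, (335,166) tape and (398,157) bottle. The loose things are cyan (216,186), orange (323,230), brush (222,230), cream (462,182) and green (460,227). The side view agrees. I'll start with the green tape.

```bash
cat > plan.py <<'E'
import sys
from h import *
from scipy.spatial.transform import Rotation as R
o=manip.get_obs(); r=R.from_quat(o["ee_rot"]).as_matrix()
x,y,z,yaw=map(float,sys.argv[1:5])
cur=np.degrees(np.arctan2(r[1,0],r[0,0]))
print("t",round(float(o["clock"]),2),"pos",np.round(o["position"],4),"yaw",cur.round(1),"w",round(float(o["grip_width"]),3),"j7",np.round(o["joint_pos"],2))
print("frac",np.round(r.T@(np.array([x,y,z])-o["position"])/.15,3),"spin",round((cur-yaw)/30,3))
E
python3 plan.py .433 -.356 .15 -5.9
```

```text
t 1.95 pos [ 0.2427 -0.576   0.2534] yaw 22.8 w 0.996 j7 [ 1.15  0.33 -0.06  1.46  0.02  1.35 -0.09]
frac [ 1.738 -0.859  0.689] spin 0.958
```

carry_out(
  deltas=[
    [1,-0.85,0,0.95,0.5],
    [1,-0.85,0,0.95,0.5],
    [1,-0.85,0,0.95,0.5],
    [1,-0.85,0,0.95,0.5],
    [1,-0.85,0,0.95,0.5],
  ],
  force=40,
)

```text
clock: 2.58
position: [0.3317, -0.4, 0.2537]
ee_rot: [0.999, -0.048, 0.0, 0.0]
ft_force: [-0.9, -1.8, -0.1]
grip_width: 0.75
grasp_force: 0.0
```

```bash
python3 plan.py .433 -.356 .024 -5.9
```

```text
t 2.58 pos [ 0.3317 -0.4     0.2537] yaw -5.5 w 0.75 j7 [ 0.91  0.11 -0.13  1.73  0.01  1.3  -0.89]
frac [ 0.643 -0.358  1.531] spin 0.012
```

carry_out(
  deltas=[
    [0.643,-0.358,0.3,0.01,0.5],
    [0.643,-0.358,0.6,0.01,0.5],
    [0.643,-0.358,1,0.01,0.5],
    [0.643,-0.358,1,0.01,0.5],
    [0.643,-0.358,1,0.01,0.5],
  ],
)

```text
clock: 3.2
position: [0.4317, -0.3577, 0.1035]
ee_rot: [0.999, -0.053, -0.001, -0.0]
ft_force: [-0.2, 0.1, 1.1]
grip_width: 0.753
grasp_force: 0.0
```

```bash
python3 - <<'E'
from h import *
p=camera("top"); W=cloud(p); H=cv2.cvtColor(p["img"],cv2.COLOR_RGB2HSV)
q=camera("side"); W2=cloud(q)
save({"img":cv2.resize(q["img"][280:400,200:400],None,fx=3,fy=3)},"s1.png")
E
python3 plan.py .433 -.356 .024 -5.9
```

```text
t 3.3 pos [ 0.4329 -0.3583  0.1057] yaw -6.1 w 0.751 j7 [ 0.78  0.33 -0.2   1.79  0.08  1.02 -1.13]
frac [-0.002 -0.017  0.544] spin -0.005
```

View pics/s1.png

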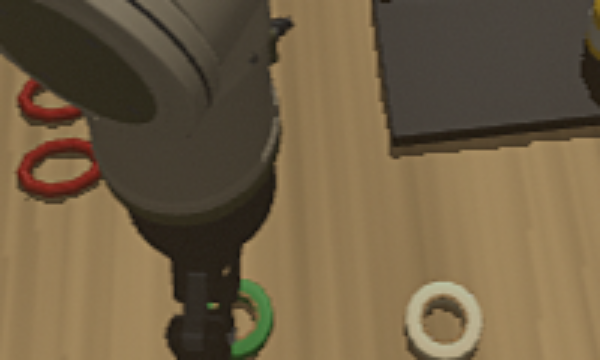

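The gripper is above the green roll (crop 250,320), with a finger in front of it. I'll descend and close.

carry_out(
  deltas=[
    [0,-0.017,0.27,0,0.5],
    [0,-0.017,0.45,0,0.5],
    [0,-0.017,0.54,0,0.5],
    [0,-0.017,0.54,0,0.5],
    [0,-0.017,0.54,0,-0.3],
    [0,-0.017,0.54,0,-0.3],
    [0,-0.017,0.54,0,-0.3],
    [0,-0.017,0.54,0,-0.3],
  ],
  force=40,
)

```text
clock: 4.3
position: [0.4338, -0.3547, 0.0246]
ee_rot: [0.999, -0.052, 0.001, 0.001]
ft_force: [-2.8, 1.5, 9.6]
grip_width: 0.534
grasp_force: 39.4
```

```bash
python3 plan.py .6186 -.002 .15 -5.9
```

```text
t 4.3 pos [ 0.4338 -0.3547  0.0246] yaw -6.0 w 0.534 j7 [ 0.77  0.44 -0.2   1.84  0.11  0.87 -1.15]
frac [ 0.983 -2.465 -0.838] spin -0.002
```

carry_out(
  deltas=[
    [0,0,-0.3,0,-0.3],
    [0,0,-0.6,0,-0.3],
    [0.2,-0.4,-0.8,0,-0.3],
    [0.5,-0.8,-0.8,0,-0.3],
    [0.5,-1,-0.8,0,-0.3],
    [0.5,-1,-0.8,0,-0.3],
  ],
)

```text
clock: 5.05
position: [0.5255, -0.2076, 0.1439]
ee_rot: [0.999, -0.048, 0.001, -0.0]
ft_force: [-0.0, 0.3, 0.5]
grip_width: 0.529
grasp_force: 40.9
```

carry_out(
  deltas=[
    [0.2,-0.4,0,0,-0.3],
    [0.5,-0.8,0,0,-0.3],
    [0.5,-1,0,0,-0.3],
    [0.5,-1,0,0,-0.3],
  ],
)

```text
clock: 5.55
position: [0.6143, -0.0669, 0.1432]
ee_rot: [0.999, -0.049, 0.001, -0.001]
ft_force: [0.5, -0.6, 0.4]
grip_width: 0.527
grasp_force: 40.9
```

```bash
python3 plan.py .6236 -.0025 .031 -5.9
```

```text
t 5.55 pos [ 0.6143 -0.0669  0.1432] yaw -5.6 w 0.527 j7 [ 0.32  0.42 -0.36  1.6   0.16  1.15 -1.75]
frac [ 0.018 -0.432  0.749] spin 0.009
```

carry_out(
  deltas=[
    [0.018,-0.432,0,0.01,-0.3],
    [0.018,-0.432,0.2,0.01,-0.3],
    [0.018,-0.432,0.5,0.01,-0.3],
    [0.018,-0.432,0.7,0.01,-0.3],
    [0.018,-0.432,0.755,0.01,-0.3],
    [0.018,-0.432,0.755,0.01,-0.3],
    [0.018,-0.432,0.755,0.01,0.4],
    [0.018,-0.432,0.755,0.01,0.4],
    [0.018,-0.432,0.6,0.01,0.4],
    [0.018,-0.432,0.2,0.01,0.5],
    [0.018,-0.2,-0.1,0.01,0.5],
  ],
)

```text
clock: 6.92
position: [0.6198, -0.0383, 0.1603]
ee_rot: [0.999, -0.052, 0.001, -0.001]
ft_force: [1.2, -0.6, -0.3]
grip_width: 0.751
grasp_force: 0.0
```

```bash
python3 plan.py .564 -.368 .024 -5.9
```

```text
t 6.92 pos [ 0.6198 -0.0383  0.1603] yaw -6.0 w 0.751 j7 [ 0.29  0.41 -0.38  1.57  0.16  1.18 -1.8 ]
frac [-0.144  2.226  0.904] spin -0.002
```

carry_out(
  deltas=[
    [-0.1,0.4,0,0,0.5],
    [-0.144,0.8,0,0,0.5],
    [-0.144,1,0,0,0.5],
    [-0.144,1,0,0,0.5],
  ],
)

```text
clock: 7.42
position: [0.5805, -0.1918, 0.1577]
ee_rot: [0.998, -0.057, 0.0, 0.001]
ft_force: [-0.9, 0.6, 0.0]
grip_width: 0.748
grasp_force: 0.0
```

carry_out(
  deltas=[
    [0,0.4,0,0,0.5],
    [0,0.8,0,0,0.5],
    [0,1,0,0,0.5],
    [0,1,0.2,0,0.5],
    [0,1,0.4,0,0.5],
    [0,1,0.4,0,0.5],
  ],
)

```text
clock: 8.18
position: [0.5643, -0.3352, 0.0952]
ee_rot: [0.999, -0.054, -0.002, -0.001]
ft_force: [-0.1, 0.6, 0.9]
grip_width: 0.751
grasp_force: 0.0
```

```bash
python3 plan.py .564 -.369 .024 -5.9; python3 - <<'E'
from h import *
p=camera("top"); W=cloud(p)
for q in("green_tape","tape_tray"):
    for x in outline_of(q,p)[:1]:
        P=W[x["region"]&(p["depth"]>0)]; print(q,len(P),x["conf"],P.mean(0),np.percentile(P[:,2],[5,50,95]),cv2.minAreaRect(P[:,:2].astype(np.float32)*1000))
E
```

```text
t 8.18 pos [ 0.5643 -0.3352  0.0952] yaw -6.2 w 0.751 j7 [ 0.65  0.54 -0.25  1.53  0.14  1.1  -1.31]
frac [0.024 0.225 0.474] spin -0.008
green_tape 127 0.75 [ 0.62412575 -0.00582505  0.01426312] [0.00949693 0.01449062 0.01837052] ((623.5816650390625, -5.623144149780273), (40.63474655151367, 44.157814025878906), 88.19519805908203)
tape_tray 2626 0.83 [ 0.61847859 -0.00179266  0.00776556] [0.00165327 0.00585487 0.02229268] ((622.262939453125, -2.8899154663085938), (120.7735824584961, 208.22760009765625), 84.15894317626953)
```

Green is lying flat in the tape tray. Next, grasp the cream roll.

carry_out(
  deltas=[
    [0.02,0.225,0.1,0,0.5],
    [0.02,0.225,0.3,0,0.5],
    [0.02,0.225,0.47,0,0.5],
    [0.02,0.225,0.47,0,0.5],
    [0.02,0.225,0.47,0,-0.3],
    [0.02,0.225,0.47,0,-0.3],
    [0.02,0.225,0.47,0,-0.3],
    [0.02,0.225,0.47,0,-0.3],
    [0.02,0.225,0.3,0,-0.3],
    [0.02,0.225,-0.1,0,-0.3],
    [0.02,0,-0.4,0,-0.3],
    [0.02,-0.4,-0.4,0,-0.3],
    [0.02,-0.8,-0.4,0,-0.3],
    [0.02,-0.8,-0.4,0,-0.3],
  ],
)

```text
clock: 10.07
position: [0.5831, -0.2118, 0.1599]
ee_rot: [0.999, -0.05, 0.002, -0.001]
ft_force: [-0.2, -1.0, -0.0]
grip_width: 0.349
grasp_force: 0.0
```

```bash
python3 plan.py .5639 .0037 .03 -5.9
```

```text
t 10.07 pos [ 0.5831 -0.2118  0.1599] yaw -5.7 w 0.349 j7 [ 0.52  0.4  -0.31  1.58  0.13  1.18 -1.49]
frac [-0.274 -1.415  0.867] spin 0.005
```

```bash
python3 - <<'E'
from h import *
for c in("top","side"):
    p=camera(c); W=cloud(p)
    save({"img":cv2.resize(p["img"][110:260,300:500] if c=="top" else p["img"][250:400,200:400],None,fx=3,fy=3)},c+"2.png")
    for x in outline_of("cream_tape",p)[:2]:
        P=W[x["region"]&(p["depth"]>0)]; print(c,len(P),x["conf"],P.mean(0),np.percentile(P[:,2],[5,50,95]),cv2.minAreaRect(P[:,:2].astype(np.float32)*1000))
    print([(b["position"],b["conf"]) for b in boxes_of("cream_tape",p)])
E
```

```text
top 150 0.7 [ 0.62374309 -0.00783632  0.01426804] [0.00971392 0.01469307 0.01809599] ((623.9884643554688, -7.373134613037109), (44.91939163208008, 44.53141403198242), 63.126243591308594)
[]
side 394 0.78 [ 0.56176421 -0.37208152  0.00851479] [0.00443569 0.00883126 0.01121434] ((561.3211059570312, -370.0850524902344), (46.1587028503418, 44.53082275390625), 82.18103790283203)
[([0.5646, -0.3739, 0.0113], 0.92)]
```

View pics/side2.png

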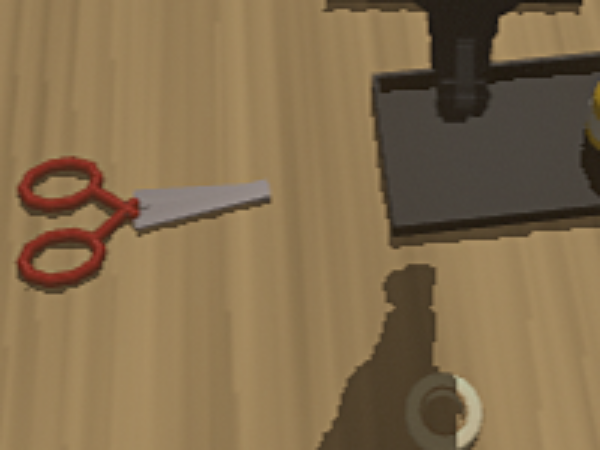

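View pics/top2.png

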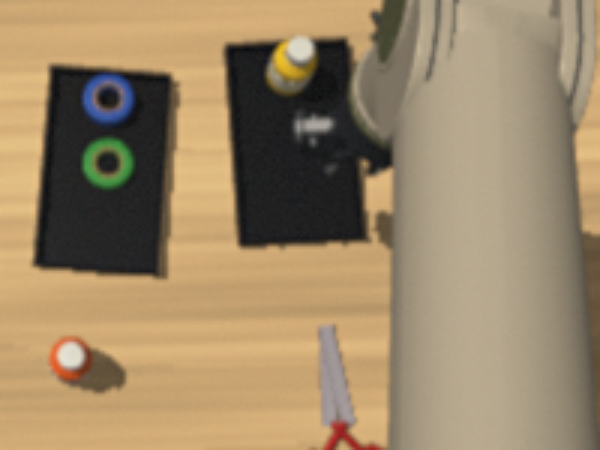

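The cream roll was left behind in the same place at (442,412 in the crop), so the grip was too shallow. I'll go back and grasp lower. Green sits flat in its tray.

```bash
python3 plan.py .563 -.370 .03 -5.9
```

```text
t 10.38 pos [ 0.5807 -0.22    0.1576] yaw -6.4 w 0.351 j7 [ 0.52  0.41 -0.3   1.58  0.13  1.18 -1.48]
frac [-0.007  1.006  0.852] spin -0.016
```

carry_out(
  deltas=[
    [0,0.4,0,-0.016,0.5],
    [0,0.8,0,-0.016,0.5],
    [0,1,0.2,-0.016,0.5],
    [0,1,0.5,-0.016,0.5],
    [0,1,0.8,-0.016,0.5],
    [0,1,0.8,-0.016,0.5],
    [0,1,0.8,-0.016,0.5],
  ],
)

```text
clock: 11.25
position: [0.5654, -0.3684, 0.0393]
ee_rot: [0.999, -0.051, 0.001, 0.001]
ft_force: [-0.1, -0.2, 0.6]
grip_width: 0.747
grasp_force: 0.0
```

```bash
python3 plan.py .563 -.370 .018 -5.9
```

```text
t 11.25 pos [ 0.5654 -0.3684  0.0393] yaw -5.8 w 0.747 j7 [ 0.67  0.63 -0.22  1.51  0.16  1.02 -1.26]
frac [-0.015  0.012  0.142] spin 0.003
```

carry_out(
  deltas=[
    [-0.015,0.01,0.08,0,0.5],
    [-0.015,0.01,0.14,0,0.5],
    [-0.015,0.01,0.14,0,0.5],
    [-0.015,0.01,0.14,0,-0.2],
    [-0.015,0.01,0.14,0,-0.2],
    [-0.015,0.01,0.14,0,-0.2],
    [-0.015,0.01,0.14,0,-0.2],
    [-0.015,0.01,0.14,0,-0.2],
  ],
  force=40,
)

```text
clock: 12.25
position: [0.5645, -0.3697, 0.0199]
ee_rot: [0.999, -0.05, 0.003, 0.001]
ft_force: [-2.1, 0.2, 20.0]
grip_width: 0.535
grasp_force: 49.3
```

carry_out(
  deltas=[
    [0,0,-0.1,0,-0.2],
    [0,0,-0.3,0,-0.2],
    [0,0,-0.6,0,-0.2],
    [0,0,-0.9,0,-0.2],
  ],
)

```text
clock: 12.75
position: [0.5619, -0.3684, 0.1527]
ee_rot: [0.999, -0.05, -0.0, -0.0]
ft_force: [0.6, -0.7, 0.5]
grip_width: 0.531
grasp_force: 41.7
```

```bash
python3 plan.py .5639 .0037 .03 -5.9
```

```text
t 12.75 pos [ 0.5619 -0.3684  0.1527] yaw -5.8 w 0.531 j7 [ 0.68  0.51 -0.24  1.43  0.12  1.21 -1.24]
frac [-0.235 -2.469  0.819] spin 0.004
```

carry_out(
  deltas=[
    [-0.1,-0.4,0,0,-0.2],
    [-0.2,-0.8,0,0,-0.2],
    [-0.235,-1,0,0,-0.2],
    [-0.235,-1,0,0,-0.2],
  ],
)

```text
clock: 13.25
position: [0.5425, -0.2127, 0.1519]
ee_rot: [0.999, -0.048, 0.0, -0.0]
ft_force: [0.3, -0.3, -0.3]
grip_width: 0.531
grasp_force: 41.7
```

carry_out(
  deltas=[
    [0,-0.4,0,0,-0.2],
    [0,-0.8,0,0,-0.2],
    [0,-1,0,0,-0.2],
    [0,-1,0,0,-0.2],
  ],
)

```text
clock: 13.75
position: [0.5578, -0.0646, 0.1515]
ee_rot: [0.999, -0.049, 0.0, -0.0]
ft_force: [0.4, -0.7, -0.5]
grip_width: 0.534
grasp_force: 41.7
```

```bash
python3 plan.py .5639 .0037 .026 -5.9
```

```text
t 13.75 pos [ 0.5578 -0.0646  0.1515] yaw -5.6 w 0.534 j7 [ 0.37  0.3  -0.39  1.74  0.12  1.12 -1.73]
frac [-0.004 -0.457  0.837] spin 0.011
```

carry_out(
  deltas=[
    [-0.004,-0.457,0.1,0.01,-0.2],
    [-0.004,-0.457,0.4,0.01,-0.2],
    [-0.004,-0.457,0.7,0.01,-0.2],
    [-0.004,-0.457,0.837,0.01,-0.2],
    [-0.004,-0.457,0.837,0.01,-0.2],
    [-0.004,-0.457,0.837,0.01,-0.2],
    [-0.004,-0.457,0.837,0.01,0.4],
    [-0.004,-0.457,0.837,0.01,0.4],
    [-0.004,-0.457,0.7,0.01,0.4],
    [-0.004,-0.457,0.3,0.01,0.4],
    [-0.2,-0.5,0.1,0.01,0.4],
    [-0.4,-0.55,0,0.01,0.4],
    [-0.4,-0.55,0,0.01,0.4],
  ],
)

```text
clock: 15.38
position: [0.5054, 0.0221, 0.1528]
ee_rot: [0.999, -0.052, 0.001, 0.0]
ft_force: [-0.7, -0.3, 0.7]
grip_width: 0.7
grasp_force: 0.0
```

```bash
python3 plan.py .430 .034 .036 1.4; python3 - <<'E'
from h import *
p=camera("side"); W=cloud(p)
save(p,"side3.png")
for q in("orange_bottle","cream_tape"):
  for x in outline_of(q,p)[:1]:
    P=W[x["region"]&(p["depth"]>0)]; print(q,len(P),x["conf"],P.mean(0),np.percentile(P[:,2],[5,50,95]),cv2.minAreaRect(P[:,:2].astype(np.float32)*1000))
  print(q,[(b["position"],b["conf"]) for b in boxes_of(q,p)])
E
```

```text
t 15.38 pos [0.5054 0.0221 0.1528] yaw -6.0 w 0.7 j7 [ 0.29  0.19 -0.46  1.88  0.09  1.1  -1.88]
frac [-0.51  -0.027  0.778] spin -0.246
orange_bottle 406 0.68 [0.42992856 0.02135341 0.04368786] [0.00519995 0.04806394 0.07586526] ((422.1866760253906, 31.321794509887695), (38.60194396972656, 54.338584899902344), 66.23678588867188)
orange_bottle [([0.4286, 0.0248, 0.0509], 0.95), ([0.6188, 0.1802, 0.0084], 0.2)]
cream_tape 247 0.43 [ 0.62189546 -0.01158695  0.01104969] [0.00430782 0.0119142  0.01488569] ((622.2472534179688, -8.381368637084961), (49.3931999206543, 46.27027893066406), 83.48050689697266)
cream_tape [([0.5598, -0.0011, 0.014], 0.59)]
```

View pics/side3.png

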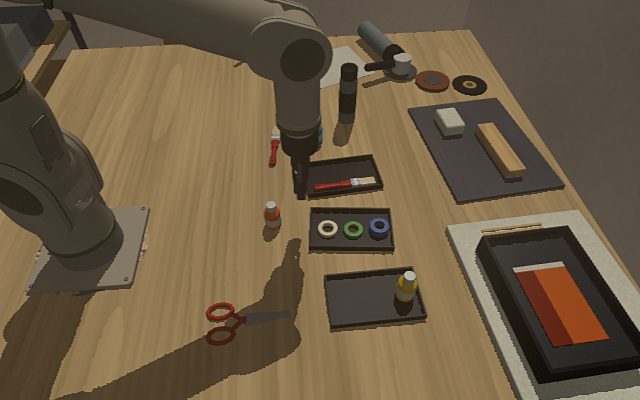

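Both rolls lie flat beside the blue one at (328,229) and (353,229). Next is the orange bottle at (272,216).

carry_out(
  deltas=[
    [-0.3,-0.035,0,-0.25,0.7],
    [-0.51,-0.035,0,-0.25,0.7],
    [-0.51,-0.035,0.2,-0.25,0.7],
    [-0.51,-0.035,0.4,-0.25,0.7],
    [-0.51,-0.035,0.6,-0.25,0.7],
    [-0.51,-0.035,0.775,-0.25,0.7],
    [-0.51,-0.035,0.775,-0.25,0.7],
    [-0.51,-0.035,0.775,-0.25,-0.3],
    [-0.51,-0.035,0.775,-0.25,-0.3],
    [-0.51,-0.035,0.775,-0.25,-0.3],
    [-0.51,-0.035,0.775,-0.25,-0.3],
    [-0.51,-0.035,0.775,-0.25,-0.3],
  ],
  force=40,
)

```text
clock: 17.12
position: [0.4313, 0.0348, 0.0363]
ee_rot: [1.0, 0.012, 0.001, 0.0]
ft_force: [0.2, -0.4, 5.7]
grip_width: 0.457
grasp_force: 39.9
```

```bash
python3 plan.py .643 -.187 .17 1.4
```

```text
t 17.12 pos [0.4313 0.0348 0.0363] yaw 1.4 w 0.457 j7 [ 0.28  0.21 -0.49  2.14  0.14  0.81 -1.85]
frac [ 1.376  1.513 -0.888] spin 0.001
```

carry_out(
  deltas=[
    [0,0,-0.2,0,-0.3],
    [0,0,-0.5,0,-0.3],
    [0,0,-0.8,0,-0.3],
    [0.3,0.3,-0.9,0,-0.3],
    [0.6,0.6,-0.9,0,-0.3],
    [0.9,0.9,-0.9,0,-0.3],
    [0.9,0.9,-0.9,0,-0.3],
  ],
)

```text
clock: 18.0
position: [0.5704, -0.1009, 0.1699]
ee_rot: [1.0, 0.01, 0.0, 0.0]
ft_force: [-1.0, 1.0, -0.6]
grip_width: 0.456
grasp_force: 40.5
```

carry_out(
  deltas=[
    [0.25,0.3,0,0,-0.3],
    [0.48,0.6,0,0,-0.3],
    [0.48,0.6,0,0,-0.3],
  ],
)

```text
clock: 18.38
position: [0.6435, -0.1889, 0.1695]
ee_rot: [1.0, 0.01, -0.0, 0.001]
ft_force: [-1.0, -0.2, -1.1]
grip_width: 0.456
grasp_force: 40.5
```

```bash
python3 plan.py .645 -.187 .0415 1.4
```

```text
t 18.38 pos [ 0.6435 -0.1889  0.1695] yaw 1.2 w 0.456 j7 [ 0.45  0.51 -0.33  1.42  0.17  1.25 -1.44]
frac [ 0.01  -0.013  0.853] spin -0.008
```

Lower gently, release with a modest opening, and rise.

carry_out(
  deltas=[
    [0.01,-0.01,0.2,0,-0.3],
    [0.01,-0.01,0.5,0,-0.3],
    [0.01,-0.01,0.75,0,-0.3],
    [0.01,-0.01,0.85,0,-0.3],
    [0.01,-0.01,0.85,0,-0.3],
    [0.01,-0.01,0.85,0,-0.3],
    [0.01,-0.01,0.85,0,0.3],
    [0.01,-0.01,0.85,0,0.3],
    [0.01,-0.01,0.7,0,0.3],
    [0.01,-0.01,0.3,0,0.3],
    [0,-0.01,0,0,0.7],
    [-0.1,-0.4,0,0,0.7],
    [-0.2,-0.8,0,0,0.7],
    [-0.3,-1,0,0,0.7],
    [-0.3,-1,0,0,0.7],
  ],
)

```text
clock: 20.25
position: [0.5939, -0.0328, 0.1723]
ee_rot: [1.0, 0.015, 0.001, -0.0]
ft_force: [0.7, -1.0, 0.1]
grip_width: 0.848
grasp_force: 0.0
```

```bash
python3 plan.py .560 .331 .2 1.4;  python3 - <<'E'
from h import *
p=camera("side"); W=cloud(p)
save({"img":cv2.resize(p["img"][100:350,200:450],None,fx=2,fy=2)},"side4.png")
E
```

```text
t 20.25 pos [ 0.5939 -0.0328  0.1723] yaw 1.7 w 0.848 j7 [ 0.31  0.35 -0.41  1.63  0.15  1.19 -1.67]
frac [-0.153 -2.431 -0.185] spin 0.01
```

View pics/side4.png

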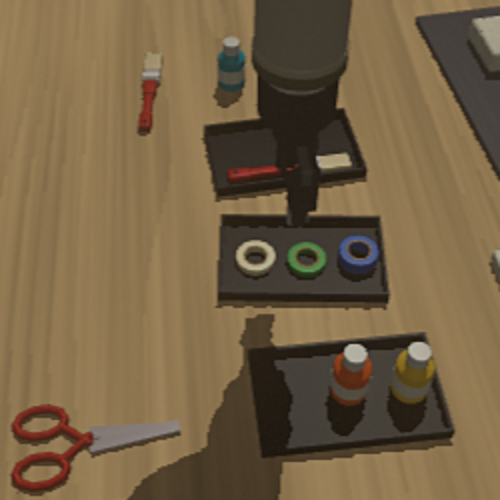

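Orange stands upright in the bottle tray at (350,378 in the crop). Now the cyan bottle.

carry_out(
  deltas=[
    [-0.05,-0.4,-0.1,0,0.7],
    [-0.1,-0.8,-0.18,0,0.7],
    [-0.15,-1,-0.18,0,0.7],
    [-0.15,-1,-0.18,0,0.7],
  ],
)

```text
clock: 20.8
position: [0.5681, 0.1151, 0.1982]
ee_rot: [1.0, 0.014, 0.001, -0.0]
ft_force: [0.4, -0.9, -1.0]
grip_width: 0.847
grasp_force: 0.0
```

carry_out(
  deltas=[
    [0,-0.4,0,0,0.7],
    [0,-0.8,0,0,0.7],
    [0,-1,0,0,0.7],
    [0,-1,0,0,0.7],
  ],
)

```text
clock: 21.3
position: [0.5648, 0.2641, 0.1971]
ee_rot: [1.0, 0.013, -0.0, -0.0]
ft_force: [0.5, -1.0, -0.5]
grip_width: 0.85
grasp_force: 0.0
```

```bash
python3 plan.py .560 .331 .056 1.4
```

```text
t 21.3 pos [0.5648 0.2641 0.1971] yaw 1.5 w 0.85 j7 [-0.1   0.42 -0.54  1.52  0.22  1.27 -2.21]
frac [-0.02  -0.446  0.941] spin 0.004
```

carry_out(
  deltas=[
    [-0.02,-0.446,0,0,0.7],
    [-0.02,-0.446,0,0,0.7],
    [-0.02,-0.446,0.4,0,0.7],
    [-0.02,-0.446,0.7,0,0.7],
    [-0.02,-0.446,0.94,0,0.7],
    [-0.02,-0.446,0.94,0,0.7],
  ],
)

```text
clock: 22.05
position: [0.5598, 0.326, 0.0533]
ee_rot: [1.0, 0.011, -0.002, 0.002]
ft_force: [-0.2, -0.4, 0.7]
grip_width: 0.849
grasp_force: 0.0
```

```bash
python3 plan.py .560 .331 .036 1.4
```

```text
t 22.05 pos [0.5598 0.326  0.0533] yaw 1.2 w 0.849 j7 [-0.22  0.61 -0.5   1.57  0.33  1.05 -2.37]
frac [ 0.003 -0.034  0.115] spin -0.005
```

carry_out(
  deltas=[
    [0,-0.03,0.11,0,0.7],
    [0,-0.03,0.11,0,0.7],
    [0,-0.03,0.11,0,-0.3],
    [0,-0.03,0.11,0,-0.3],
    [0,-0.03,0.11,0,-0.3],
    [0,-0.03,0.11,0,-0.3],
    [0,-0.03,0.11,0,-0.3],
    [0,-0.03,-0.1,0,-0.3],
    [0,-0.03,-0.4,0,-0.3],
    [0,-0.03,-0.8,0,-0.3],
    [0,-0.03,-0.8,0,-0.3],
  ],
)

```text
clock: 23.42
position: [0.5613, 0.3362, 0.1817]
ee_rot: [1.0, 0.012, 0.004, -0.002]
ft_force: [0.8, -0.2, -1.6]
grip_width: 0.454
grasp_force: 40.6
```

```bash
python3 plan.py .585 -.188 .17 1.4
```

```text
t 23.43 pos [0.5613 0.3362 0.1817] yaw 1.4 w 0.454 j7 [-0.21  0.49 -0.55  1.45  0.26  1.26 -2.33]
frac [0.07  3.498 0.064] spin 0.001
```

carry_out(
  deltas=[
    [0,0.4,0,0,-0.3],
    [0,0.8,0,0,-0.3],
    [0,1,0,0,-0.3],
    [0,1,0,0,-0.3],
  ],
)

```text
clock: 23.92
position: [0.5635, 0.1809, 0.1751]
ee_rot: [1.0, 0.01, -0.0, 0.001]
ft_force: [-0.5, 0.6, -1.2]
grip_width: 0.451
grasp_force: 40.7
```

carry_out(
  deltas=[
    [0,0.4,0,0,-0.3],
    [0,0.8,0,0,-0.3],
    [0,1,0,0,-0.3],
    [0,1,0,0,-0.3],
  ],
)

```text
clock: 24.42
position: [0.5669, 0.0326, 0.1754]
ee_rot: [1.0, 0.011, -0.0, 0.0]
ft_force: [0.6, 1.5, -1.4]
grip_width: 0.459
grasp_force: 40.8
```

carry_out(
  deltas=[
    [0,0.4,0,0,-0.3],
    [0,0.8,0,0,-0.3],
    [0,1,0,0,-0.3],
    [0,1,0,0,-0.3],
  ],
)

```text
clock: 24.92
position: [0.5708, -0.1162, 0.1754]
ee_rot: [1.0, 0.011, -0.0, -0.0]
ft_force: [0.3, 1.0, -1.6]
grip_width: 0.453
grasp_force: 40.8
```

```bash
python3 plan.py .587 -.1885 .0415 1.4
```

```text
t 24.93 pos [ 0.5708 -0.1162  0.1754] yaw 1.3 w 0.453 j7 [ 0.44  0.32 -0.38  1.66  0.13  1.19 -1.52]
frac [0.098 0.484 0.892] spin -0.003
```

carry_out(
  deltas=[
    [0.098,0.3,0,0,-0.3],
    [0.098,0.484,0,0,-0.3],
    [0.098,0.484,0.3,0,-0.3],
    [0.098,0.484,0.6,0,-0.3],
    [0.098,0.484,0.8,0,-0.3],
    [0.098,0.484,0.885,0,-0.3],
    [0.098,0.484,0.885,0,-0.3],
    [0.098,0.484,0.885,0,-0.3],
    [0.098,0.484,0.885,0,0.3],
    [0.098,0.484,0.885,0,0.3],
    [0.098,0.484,0.7,0,0.3],
    [0.098,0.484,0.3,0,0.3],
    [0.098,0.484,0,0,0.3],
    [0,0.1,-0.1,-0.3,0],
    [-0.1,-0.3,-0.1,-0.6,0],
    [-0.2,-0.7,-0.1,-0.9,0],
    [-0.3,-1,-0.1,-1,0],
    [-0.3,-1,-0.1,-1,0],
  ],
)

```text
clock: 27.18
position: [0.521, 0.0376, 0.1917]
ee_rot: [0.962, 0.274, 0.0, -0.0]
ft_force: [0.6, -0.2, -0.2]
grip_width: 0.499
grasp_force: 0.0
```

```bash
python3 plan.py .443 .352 .2 83.8; python3 - <<'E'
from h import *
p=camera("side"); W=cloud(p)
save({"img":cv2.resize(p["img"][100:350,200:450],None,fx=2,fy=2)},"side5.png")
for q in("brush",):
  for x in outline_of(q,p)[:2]:
    m=x["region"]&(p["depth"]>0);P=W[m]; print(q,len(P),x["conf"],P.mean(0),cv2.minAreaRect(P[:,:2].astype(np.float32)*1000))
    if P[:,0].mean()<.5:
        c=np.polyfit(P[:,1],P[:,0],1); s=P[P[:,2]>-1]; print(c,P[:,1].min(),P[:,1].max())
        for a in np.arange(.32,.38,.006):
            k=m&(abs(W[:,:,1]-a-.003)<.003); print(round(a+.003,3),p["img"][k].mean(0).round())
E
```

```text
t 27.18 pos [0.521  0.0376 0.1917] yaw 31.8 w 0.499 j7 [ 0.35  0.2  -0.56  1.79  0.11  1.19 -1.26]
frac [ 0.663 -2.055 -0.055] spin -1.733
brush 331 0.75 [0.43866578 0.32110253 0.00832486] ((438.8634033203125, 320.64666748046875), (169.12158203125, 30.707515716552734), 86.0450439453125)
[0.11278998 0.40244863] 0.2361962548524984 0.4053575753209578
0.323 [122.  53.  37.]
0.329 [121.  46.  32.]
0.335 [104.  59.  48.]
0.341 [113. 106.  93.]
0.347 [143. 133. 116.]
0.353 [142. 133. 120.]
0.359 [138. 128. 113.]
0.365 [146. 128.  96.]
0.371 [157. 140. 105.]
0.377 [161. 144. 108.]
brush 4101 0.73 [ 0.6462185  -0.19840285  0.01141832] ((643.831298828125, -184.98568725585938), (207.3291015625, 132.49476623535156), 1.6170951128005981)
```

View pics/side5.png

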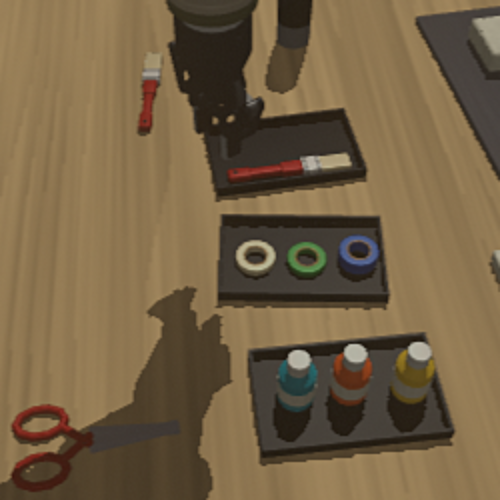

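Both bottles stand in their tray, cyan at (297,385) and orange at (350,378). Next is the brush, with its ferrule at about (.442,.350).

carry_out(
  deltas=[
    [0.3,-0.3,0,-0.3,0],
    [0.4,-0.6,0,-0.6,0],
    [0.4,-1,0,-0.9,0],
    [0.4,-1,0,-1,0],
    [0.4,-1,0,-1,0],
  ],
)

```text
clock: 27.9
position: [0.4958, 0.1915, 0.1909]
ee_rot: [0.86, 0.51, -0.0, 0.0]
ft_force: [0.6, -0.6, 0.1]
grip_width: 0.502
grasp_force: 0.0
```

```bash
python3 plan.py .442 .350 .1 83.8
```

```text
t 27.9 pos [0.4958 0.1915 0.1909] yaw 61.3 w 0.502 j7 [ 0.18  0.25 -0.72  1.76  0.17  1.2  -1.09]
frac [ 0.755 -0.822  0.606] spin -0.751
```

carry_out(
  deltas=[
    [0.3,-0.3,0,-0.3,0],
    [0.6,-0.6,0.1,-0.6,0],
    [0.755,-0.822,0.3,-0.75,0],
    [0.755,-0.822,0.6,-0.75,0],
    [0.755,-0.822,0.8,-0.75,0],
    [0.755,-0.822,0.8,-0.75,0],
    [0.755,-0.822,0.8,-0.75,0],
  ],
)

```text
clock: 28.78
position: [0.4421, 0.3509, 0.0722]
ee_rot: [0.744, 0.668, 0.001, 0.0]
ft_force: [0.4, 0.5, -0.4]
grip_width: 0.502
grasp_force: 0.0
```

```bash
python3 plan.py .442 .350 .022 83.8
```

```text
t 28.77 pos [0.4421 0.3509 0.0722] yaw 83.8 w 0.502 j7 [-0.11  0.49 -0.78  1.78  0.4   1.03 -1.15]
frac [-0.007 -0.001  0.334] spin -0.0
```

carry_out(
  deltas=[
    [0,0,0.2,0,0],
    [0,0,0.325,0,0],
    [0,0,0.325,0,0],
    [0,0,0.325,0,0],
    [0,0,0.325,0,-0.6],
    [0,0,0.325,0,-0.6],
    [0,0,0.325,0,-0.6],
    [0,0,0.325,0,-0.6],
  ],
  force=50,
)

```text
clock: 29.78
position: [0.4414, 0.3516, 0.0234]
ee_rot: [0.744, 0.669, 0.001, 0.0]
ft_force: [-1.4, -0.9, 6.4]
grip_width: 0.287
grasp_force: 49.9
```

carry_out(
  deltas=[
    [0,0,-0.1,0,-0.6],
    [0,0,-0.3,0,-0.6],
    [0,0,-0.6,0,-0.6],
    [-0.3,0.3,-0.7,0.3,-0.6],
    [-0.6,0.7,-0.7,0.6,-0.6],
    [-0.8,0.9,-0.7,1,-0.6],
    [-0.8,0.9,-0.7,1,-0.6],
  ],
)

```text
clock: 30.65
position: [0.5657, 0.2123, 0.1279]
ee_rot: [0.894, 0.449, 0.0, 0.001]
ft_force: [-0.9, 1.2, -0.3]
grip_width: 0.285
grasp_force: 49.2
```

```bash
python3 plan.py .6476 .197 .1 5
```

```text
t 30.65 pos [0.5657 0.2123 0.1279] yaw 53.3 w 0.285 j7 [ 0.07  0.46 -0.64  1.64  0.3   1.14 -1.29]
frac [0.245 0.498 0.187] spin 1.61
```

carry_out(
  deltas=[
    [0.1,0.2,0,0.3,-0.6],
    [0.245,0.498,0,0.6,-0.6],
    [0.245,0.498,0,0.9,-0.6],
    [0.245,0.498,0,1,-0.6],
    [0.245,0.498,0,1,-0.6],
  ],
)

```text
clock: 31.28
position: [0.6439, 0.2045, 0.128]
ee_rot: [0.978, 0.208, 0.0, -0.0]
ft_force: [0.3, 0.4, -1.0]
grip_width: 0.286
grasp_force: 49.3
```

carry_out(
  deltas=[
    [0,0,0,0.3,-0.6],
    [0,0,0,0.6,-0.6],
    [0,0,0.2,0.6,-0.6],
    [0,0,0.4,0.6,-0.6],
    [0,0,0.4,0.6,-0.6],
  ],
)

```text
clock: 31.9
position: [0.6426, 0.2032, 0.0654]
ee_rot: [0.999, 0.053, -0.002, 0.0]
ft_force: [0.1, 0.0, 0.4]
grip_width: 0.286
grasp_force: 49.2
```

```bash
python3 plan.py .6476 .197 .0285 5
```

```text
t 31.9 pos [0.6426 0.2032 0.0654] yaw 6.1 w 0.286 j7 [-0.07  0.63 -0.43  1.48  0.28  1.09 -2.02]
frac [0.03  0.044 0.246] spin 0.035
```

carry_out(
  deltas=[
    [0.03,0.044,0.1,0.035,-0.6],
    [0.03,0.044,0.2,0.035,-0.6],
    [0.03,0.044,0.245,0.035,-0.6],
    [0.03,0.044,0.245,0.035,-0.6],
    [0.03,0.044,0.245,0.035,-0.6],
    [0.03,0.044,0.245,0.035,-0.15],
    [0.03,0.044,0.245,0.035,-0.15],
    [0.03,0.044,0.1,0.035,-0.15],
    [0.03,0.044,-0.3,0.035,-0.15],
    [-0.3,0.044,-0.8,0.035,-0.15],
    [-0.8,0.044,-0.9,0.035,-0.15],
    [-1,0.044,-0.9,0.035,-0.15],
    [-1,0.044,-0.9,0.035,-0.15],
  ],
)

```text
clock: 33.52
position: [0.493, 0.1816, 0.2051]
ee_rot: [0.999, 0.044, 0.002, 0.001]
ft_force: [1.1, 0.4, 0.4]
grip_width: 0.425
grasp_force: 0.0
```

```bash
python3 - <<'E'
from h import *
p=camera("side"); W=cloud(p)
save({"img":cv2.resize(p["img"][100:350,200:450],None,fx=2,fy=2)},"side6.png")
t=camera("top"); save({"img":cv2.resize(t["img"][110:260,200:480],None,fx=2.5,fy=2.5)},"top6.png")
for q in("brush",):
 for p in (p,t):
  W=cloud(p)
  for x in outline_of(q,p)[:3]:
    P=W[x["region"]&(p["depth"]>0)]; print(len(P),x["conf"],P.mean(0),np.percentile(P[:,2],[5,50,95]),cv2.minAreaRect(P[:,:2].astype(np.float32)*1000))
E
```

```text
473 0.61 [0.62284854 0.1920623  0.01210693] [0.00388297 0.01303713 0.01678424] ((619.142578125, 200.51344299316406), (167.5578155517578, 41.993499755859375), 3.1338162422180176)
146 0.44 [0.67085551 0.19977611 0.01551195] [0.01183527 0.01541625 0.01980631] ((668.2003173828125, 201.71725463867188), (66.96232604980469, 26.67873191833496), 7.2586541175842285)
```

View pics/side6.png

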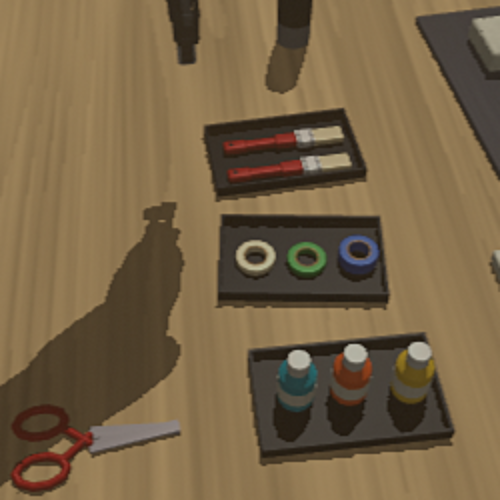

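View pics/top6.png

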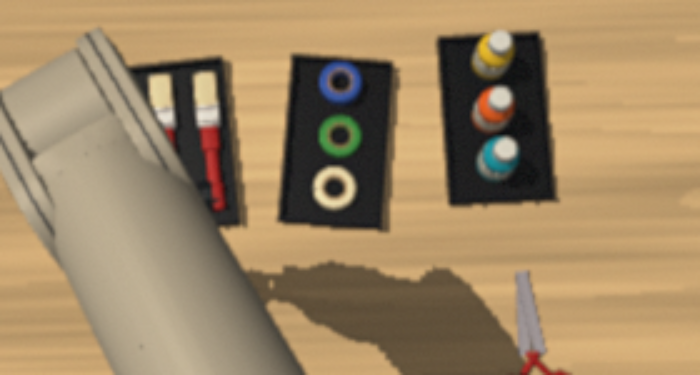

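Both brushes lie flat and parallel in their tray, bristles the same way (side crop 325,137 and 330,163). The three rolls and three bottles all sit inside their trays, and the scissors haven't moved.

```bash
python3 -c "
from workcell import ticket; print(ticket.hand_in())"
```

```text
the job is handed in; nothing more can be done
None
```

I handed the job in with both bottles, both tape rolls and the brush on their own trays' floors and the scissors and spray can undisturbed in the last pictures. It took about 34 s of the 131 s allowed, and the hand-in returned no verdict.

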